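# Set the length stop in its notch and butt the workpiece against it

## Robot

A 6-joint arm with a two-finger parallel gripper is mounted at the origin on a cart in front of the work surface, level with it; the furniture and walls round the work are solid. World frame = base frame: x ahead of the robot, y to its left, z up, the work surface at z = 0. Lengths are in m, angles in degrees, forces in N, time in s.
With the tool pointing down it reaches from about 0.25 to 0.725 m from the base axis. Payload 9.7 kg.
Tool frame: the origin (TCP) lies on the centre line of the jaws, within the pads' length; the fingertips stand 19 mm ahead of it and the grasp point (between the pads) is the TCP; z points along the fingers, y is the direction in which the jaws open and shut (so a half turn about z gives the same grasp; the last joint's range is limited). The gripper opens to 85 mm and grips with 20 to 120 N. Pads are 22 mm wide; open, the fingers measure 114 mm over their backs; the gripper's body (76 mm by 85 mm) begins 54 mm behind the grasp point. The pads swing forward as they close: fully open they stand 13 mm farther back than shut.
Start: joints at [-76.031, 4.979, 10.078, 95.1, 0, 90], TCP at [0.133, -0.534, 0.25] pointing down, gripper open.
Joint ranges: [-179.16, 179.16], [-48.56, 103.87], [-65.8, 70.77], [-126.05, 130.52], [-82.76, 87.17], [-180, 180]. Speed limits (degrees/s): [127.2, 127.2, 147.25, 180, 180, 180].

## Interface

Orientations are given as [roll, pitch, yaw] about the fixed x, y, z axes, in that order (R = Rz(yaw) Ry(pitch) Rx(roll)).
In Python, from workcell import bot gives the robot as it stands.
- The arm moves only by the tool servo_tool, never from a script. Its argument "motion" is a list that holds one entry, the list of rows, each a list of 6 numbers: the shift along the tool's x, y, z in mm, then the turn, a rotation vector about the tool's x, y, z in rad. A call has 1 to 5 rows; each row shifts and turns the commanded pose from where the row before left it, along the tool's axes as they then stand; what a row does not reach is not made up. A row lasts 1/10 s, in which the tool goes at most 50 mm and 8.59 degrees, less where a joint would pass 70% of its speed; a pose out of reach is approached as far as the arm can. A call is refused whole if a number of a shift passes 50 or a number of a turn 0.15, either way. A call with a gripper value outside its range is refused whole. "gripper" is the finger opening in mm, from 0 to 85.4, set as the call begins (left out, the last holds). The fingers move at their own pace and stop on an object; "newtons" is the grip in N (left out, the last holds). Time passes only in rows, so rows that do not move let the fingers close. It gives the time, the measured TCP pose, the force and the opening at its end, in the units of the state.
- bot.get_obs(): the state, without advancing time (a new reading comes with each control period).
- bot.camera(name): name is "side" or "top" or "wrist"; returns a dict with "color" (480x640x3 uint8, red, green, blue), "fx", "fy", "cx", "cy" (pixels), "R" (3x3) and "t" (3): a world point X has camera coordinates R X + t. Camera axes: x right, y down, z forward; pixel columns grow to the right and rows downward; lengths in m; the calibration is good to about 2 mm. A picture is of the moment at which its call begins. There is no depth.
- bot.job_done(): hands the job in, once; it reports no verdict.
Trained networks look in a picture, given as the dict that the camera call returned (one of the last four; its "shot" number tells which), for a name from the list of things; names that differ only in an ending like _2 or _b are one class to them, and where a whole thing is asked for, a point or a joint stands for the part that bears it (a point fixed in the world has none). Each returns a list of dicts, best first, with "confidence" (0 to 1); they miss things now and then, are a little off and sometimes report something else, mostly with a low value. They report only what shows in the picture. A call takes as long as a camera call. They do not tell look-alikes from the thing itself.
- bot.look_for(picture, label): "rect" ([left, top, width, height] in pixels, round what is visible of it).
The state is a dict: "time": time; "q": joint angles; "qd": joint speeds; "joint_efforts": joint torques, N m; "ee_pos": TCP position; "tcp_rot": TCP orientation; "wrist_force": force on the tool from outside, world axes, zero at the start; "torque": the same for the moment, N m; "opening": finger opening in m.
Only numpy, scipy, OpenCV 4.12 (cv2) and the standard library are available. Lean on these libraries where they do the work, as an engineer would, in place of code of your own. Each camera call takes 0.05 s, during which the arm holds its last target.

## Task

Set the length stop on the stop rail: push the sliding steel stop along the fence until its spring plunger drops into the notch of the index plate, and do not force it on over the shoulder beyond. Then push the milled block at the other end of the channel along the channel until it butts against the stop, leaving the stop in its notch. Only push with the fingertips: the block must stay flat in its channel and not be lifted, and the tools lying around stay where they are.

Things in the scene. Friction and masses are not known exactly. Their poses are not given: they have to be found in the camera images.
- rail: Fixed aluminium stop rail, 500 mm along its y, 78 mm wide. Origin: bench top under the middle of its channel; y along the channel from the stop's end to the block's, x across to the fence, z up. Channel x = -23 to 23 mm, floor at z = 6, ends open; low lip at -x (top z = 12), fence at x = 23 to 47 (top z = 28, end caps 36). Its y is turned up to 0.3 rad from world y.
- stop (a joint): Travel of the sliding stop along the rail's +y, m; 0 has its plunger at rail y = -160 mm; it starts between 0 and 0.04 and can run to 0.30. It slides with about 1 N of friction and stays where it is left.
- stop_push_face (a point): On the stop's flat rear face (facing -y of the rail; push to +y), channel centre line, 42 mm above the bench. Axes as the rail's. The stop: a steel block 42 mm across, 36 mm thick along y, 10 to 62 mm above the bench, joined to a saddle over the fence with a spring plunger and black pull knob (top 68 mm above the bench, 72 on the ramp; 35 mm to the fence side).
- stop_work_face (a point): On the stop's opposite flat face (towards +y of the rail), channel centre line, 20 mm above the bench; the block shall butt here. Axes as the rail's.
- stop_plunger (a point): Plunger tip of the stop, 24 mm along y from the push face and 12 mm from the work face, over the fence's middle. Axes as the rail's. Its y offset from notch tells how far the stop still has to go.
- notch (a point): Middle of the notch in the index plate, a dark 16 x 100 mm strip on top of the fence with bright ramp and ribs (notch between these, at mid-length); its place along the rail varies. Axes as the rail's. From -y: ramp 39 to 9 mm before it (push 2 to 4 N), the plunger clicks in (push drops to 0), about 2 mm of play each way, then the shoulder rib: about 12 N to pass, crest 9 mm beyond. Same force backwards.
- block: Loose milled steel block with a stepped slot along its top, 40 x 60 x 28 mm (its x, y, z), 0.11 to 0.22 kg, lying in the channel near the rail's +y end, its y along the channel. Origin: centre of its underside; its end faces are 30 mm from it along y. Push it towards -y of the rail.
- pliers: Pliers with blue handles, 61 x 183 x 14 mm, lying on the bench on the robot's side of the rail; leave alone. Origin: centre of underside.
- screwdriver: Screwdriver with red and black handle, 31 x 201 x 27 mm, lying behind the fence; leave alone. Origin: centre of underside.
- tape: Roll of black tape, 62 mm across, 19 mm high, lying behind the fence; leave alone. Origin: centre of underside.
Not all that is in view belongs to the job. Several things have the shape of the block; the one meant has the colours described above.

How it is judged:
By the outcome, as a careful person would: the job done as asked, in the order asked, and still so for the second after the job is handed in, with the robot touching nothing.
It also fails if it takes over 48 s, if anything falls off the work surface, if the arm or the gripper's body presses on something with over 40 N, if the wrist force passes 120 N, or if a joint passes its speed limit or range.

## Working session

There is one attempt and no reset: what is moved stays moved. The work goes in short steps, Python scripts to look and compute and a tool call to move; the robot and the scene stay as the last step left them, time stands still between calls to the robot, and variables do not carry over. Pictures are saved under pics/ and viewed, and the job is handed in when it is done.

Besides the shell and the picture viewer there is one more tool, called after "Emit:" by a JSON object that holds its "api" and its "payload", one argument or row to a line. servo_tool: Moves the arm, as the interface text tells. Its arguments: {"type":"object","properties":{"motion":{"type":"array","items":{"type":"array","items":{"type":"array","items":{"type":"number"}}}},"gripper":{"type":"number"},"newtons":{"type":"number"}},"required":["motion"]}

```bash
ls; mkdir -p pics; python3 - <<'E'
from workcell import bot
import cv2,pickle
print(bot.get_obs())
P={}
for n in ["side","top","wrist"]:
    p=bot.camera(n);P[n]=p
    cv2.imwrite(f"pics/{n}0.png",p["color"][:,:,::-1])
    print(n,p["fx"],p["cx"],p["cy"],p["R"],p["t"])
    for l in ["rail","stop","block","stop_plunger","notch","pliers","tape","screwdriver"]:
        try:print(l,[(r["rect"],round(r["confidence"],2)) for r in bot.look_for(p,l)][:5])
        except Exception as e:print(l,e)
pickle.dump(P,open("p0.pkl","wb"))
E
```

```text
pics
{'time': 0.0, 'q': array([-7.60290878e+01,  5.01153370e+00,  1.00328636e+01,  9.50984355e+01,
       -2.28893955e-04,  9.00001396e+01]), 'qd': array([-0.01975327,  0.00632324, -0.02633833,  0.09048589,  0.07317995,
       -0.02845722]), 'joint_efforts': array([ 5.37518899e-04, -5.20387101e+01,  4.64803398e+01,  1.62975682e-02,
        2.00653710e-05,  6.10547644e-06]), 'ee_pos': array([ 0.13273568, -0.53353188,  0.24956464]), 'tcp_rot': array([-1.79922894e+02,  2.29081652e-04,  1.39707729e+01]), 'wrist_force': array([-0.08512742, -0.17535025, -0.34647784]), 'torque': array([-0.00422725, -0.00854183, -0.03060386]), 'opening': 0.08536962527583965}
side 623.3330109689725 313.1997026215194 242.01173369707305 [[-0.84772368 -0.53035368 -0.00946244]
 [-0.4194283   0.68112646 -0.6001222 ]
 [ 0.32472213 -0.50476898 -0.79985237]] [0.50256206 0.24080505 1.05189157]
rail [([279.7, 131.4, 103.5, 213.3], 0.93)]
stop [([331.0, 152.4, 39.5, 32.9], 0.83), ([231.2, 249.3, 33.2, 29.1], 0.27)]
block [([308.7, 363.7, 43.7, 39.9], 0.81), ([302.0, 281.9, 30.2, 36.0], 0.75), ([246.1, 363.5, 41.3, 29.4]
[... 622 characters left out ...]
, 110.1], 0.94)]
stop [([409.4, 182.3, 40.2, 44.8], 0.8)]
block [([259.7, 246.1, 34.5, 27.7], 0.94), ([205.3, 298.7, 23.6, 31.8], 0.62), ([414.4, 183.4, 32.0, 40.7], 0.15)]
stop_plunger [([413.5, 183.0, 31.1, 44.0], 0.62)]
notch [([320.2, 211.3, 49.8, 17.5], 0.7)]
pliers [([317.1, 280.2, 85.9, 48.7], 0.78)]
tape [([260.4, 171.8, 31.0, 29.6], 0.96)]
screwdriver [([350.9, 134.8, 95.3, 34.6], 0.78)]
wrist 358.06387110985946 318.4539241729527 242.30206606573904 [[ 0.24081238 -0.97057035  0.0016078 ]
 [-0.92701436 -0.22951419  0.29659334]
 [-0.28749569 -0.0729138  -0.95500252]] [-0.55141513 -0.03771212  0.37873695]
rail []
stop []
block []
stop_plunger []
notch []
pliers []
tape []
screwdriver []
```

```bash
python3 - <<'E'
import cv2
t=cv2.imread("pics/top0.png")[120:340,190:490]
cv2.imwrite("pics/top0c.png",cv2.resize(t,None,fx=2.6,fy=2.6,interpolation=cv2.INTER_CUBIC))
t=cv2.imread("pics/side0.png")[120:420,220:430]
cv2.imwrite("pics/side0c.png",cv2.resize(t,None,fx=2,fy=2,interpolation=cv2.INTER_CUBIC))
E
```

```text
(no output)
```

View pics/top0c.png

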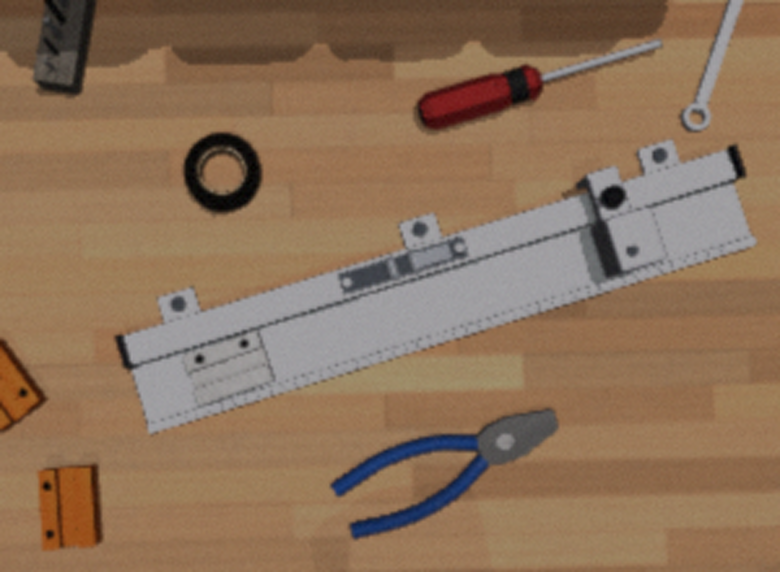

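View pics/side0c.png

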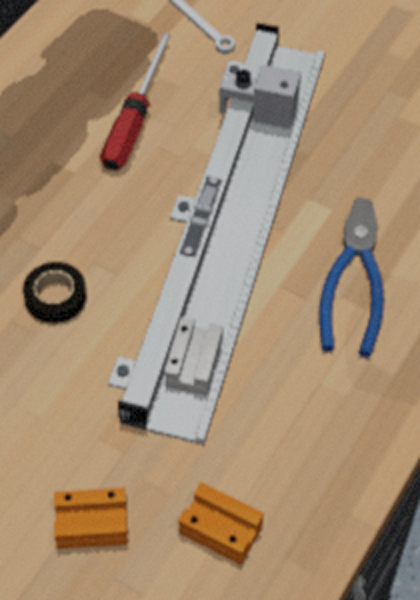

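View pics/top0.png

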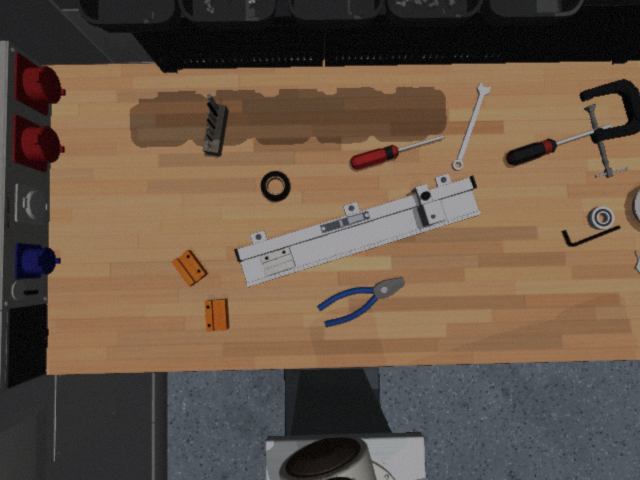

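```bash
cat > h.py <<'E'
import numpy as np,cv2
def proj(p,X):
    X=np.atleast_2d(X);c=X@np.array(p["R"]).T+np.array(p["t"])
    return np.c_[p["fx"]*c[:,0]/c[:,2]+p["cx"],p["fy"]*c[:,1]/c[:,2]+p["cy"]]
def rw(r,P): # rail mm->world m
    P=np.atleast_2d(P)/1000.;a=r[2];c,s=np.cos(a),np.sin(a)
    return np.c_[r[0]+c*P[:,0]-s*P[:,1],r[1]+s*P[:,0]+c*P[:,1],P[:,2]]
def ray(p,uv,z):
    d=np.array(p["R"]).T@np.array([(uv[0]-p["cx"])/p["fx"],(uv[1]-p["cy"])/p["fy"],1]);o=-np.array(p["R"]).T@np.array(p["t"])
    return o+d*(z-o[2])/d[2]
def w2r(r,X):
    a=r[2];d=np.array(X[:2])-r[:2];c,s=np.cos(a),np.sin(a)
    return 1000*np.array([c*d[0]+s*d[1],-s*d[0]+c*d[1]])
def lines(p,img,r,sc,off,segs,col=(0,0,255)):
    for A,B in segs:
        q=proj(p,rw(r,[A,B]));q=((q-off+.5)*sc-.5)
        cv2.line(img,tuple(np.int32(q[0]*8)),tuple(np.int32(q[1]*8)),col,1,cv2.LINE_AA,3)
E
python3 - <<'E'
from h import *
import pickle
from scipy.optimize import least_squares
P=pickle.load(open("p0.pkl","rb"))
T=lambda u,v:((u+.5)/2.6-.5+190,(v+.5)/2.6-.5+120)
S=lambda u,v:((u+.5)/2-.5+220,(v+.5)/2-.5+120)
obs=[("top",T(150,433),(-31,250,6)),("top",T(755,242),(-31,-250,6)),("top",T(118,336),(47,250,36)),("top",T(740,146),(47,-250,36)),
("side",S(205,440),(-31,250,6)),("side",S(323,52),(-31,-250,12)),("side",S(120,404),(47,250,36)),("side",S(258,26),(47,-250,36))]
f=lambda r:np.concatenate([(proj(P[n],rw(r,X))[0]-uv) for n,uv,X in obs])
s=least_squares(f,[.45,0,.0]);r=s.x;print(r,s.fun.reshape(-1,2).round(1))
np.save("rail.npy",r)
for n,sc,off,cr in [("top",2.6,(190,120),(slice(120,340),slice(190,490))),("side",2.8,(220,120),(slice(120,335),slice(220,430)))]:
    img=cv2.resize(cv2.cvtColor(P[n]["color"],cv2.COLOR_RGB2BGR)[cr],None,fx=sc,fy=sc,interpolation=cv2.INTER_CUBIC)
    segs=[((x,-250,z),(x,250,z)) for x,z in [(-31,12),(23,28),(47,28)]]+[((-31,y,6),(23,y,6)) for y in (-250,250)]
    lines(P[n],img,r,sc,np.array(off),segs)
    cv2.imwrite(f"pics/{n}_fit.png",img)
o=P["top"]
for nm,uv,z in [("plate L",T(341,282),.029),("plate R",T(466,247),.029),("plate rect mid",(345.1,220),.029),("knob",T(613,196),.068),("blk +y far top",T(187,352),.034),("blk -y near floor",T(272,380),.034),("blk TL2",T(197,405),.034),("blk TR2",T(260,332),.034),("stop edge",T(601,222),.062),("stop e2",T(613,277),.062)]:
    print(nm,w2r(r,ray(o,uv,z)).round(1))
s=P["side"]
for nm,uv,z in [("plate T",S(213,178),.029),("plate B",S(190,255),.029),("knob",S(243,77),.068),("stop work top R",S(293,97),.062),("stop work top L",S(256,93),.062)]:
    print(nm,w2r(r,ray(s,uv,z)).round(1))
E
```

```text
[ 0.55587475 -0.04382525  0.28025996] [[ 0.5  0.5]
 [ 0.2  1. ]
 [-1.   0.6]
 [-0.8 -0.8]
 [-0.3  0.5]
 [ 0.9 -0.8]
 [-0.7 -0.4]
 [-0.3 -2.3]]
plate L [36.9 73.7]
plate R [ 34.  -26.3]
plate rect mid [38.1 22.5]
knob [  34.8 -135.8]
blk +y far top [ 20.5 201.6]
blk -y near floor [-19.1 146.2]
blk TL2 [-20.1 206. ]
blk TR2 [ 18.5 144.2]
stop edge [  19.4 -122.9]
stop e2 [ -22.2 -118.5]
plate T [ 36.4 -25.2]
plate B [32.4 73.4]
knob [  34.  -132.4]
stop work top R [ -21.  -124.2]
stop work top L [  16.8 -119.6]
```

View pics/top_fit.png

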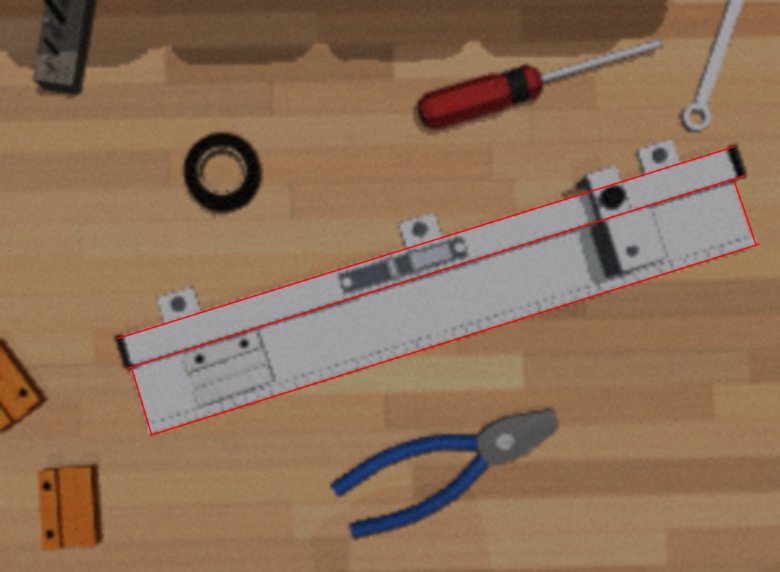

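View pics/side_fit.png

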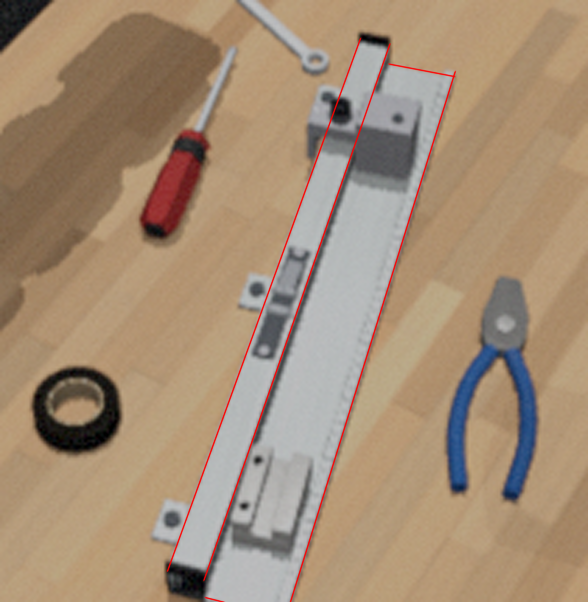

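The top view shows the steel block in the channel at crop pixel (230,367). Two orange look-alikes lie off the rail at (70,505) and (15,385), so the block meant is the steel one in the channel. The enlarged crop confirms this. The rail fit matches the picture, and the plate runs from y = -26 to 73.5, which puts the notch at about 23.7. The plunger is at about -134 and the push face at about -158.

```bash
cat > st.py <<'E'
from h import *
from workcell import bot
r=np.load("rail.npy");o=bot.get_obs();a=r[2]
p=w2r(r,o["ee_pos"]);f=o["wrist_force"]
print("t",round(o["time"],2),"rail xy",p.round(1),"z",(o["ee_pos"][2]*1000).round(1),"rot",o["tcp_rot"].round(2),"yaw goal",np.degrees(a).round(2),"F rail",(np.cos(a)*f[0]+np.sin(a)*f[1]).round(2),(-np.sin(a)*f[0]+np.cos(a)*f[1]).round(2),f[2].round(2),"open",round(o["opening"],4))
E
python3 st.py
```

```text
t 1.35 rail xy [-542.1 -353.7] z 250.3 rot [-180.      0.     13.97] yaw goal 16.06 F rail 0.95 -0.64 -0.0 open 0.0851
```

Emit:
{"api": "servo_tool", "payload": {
  "motion": [
    [[38, -12, 0, 0, 0, -0.0365], [38, -12, 0, 0, 0, 0], [38, -12, 0, 0, 0, 0], [38, -12, 0, 0, 0, 0], [38, -12, 0, 0, 0, 0]]
  ],
  "gripper": 0,
  "newtons": 60
}}

```text
time: 1.85
ee_pos: [0.3006, -0.4237, 0.2504]
tcp_rot: [180.0, -0.0, 16.0]
wrist_force: [0.2, -0.7, -0.6]
opening: 0.0124
```

Emit:
{"api": "servo_tool", "payload": {
  "motion": [
    [[38, -11, 0, 0, 0, 0], [38, -11, 0, 0, 0, 0], [38, -11, 0, 0, 0, 0], [38, -11, 0, 0, 0, 0], [38, -11, 0, 0, 0, 0]]
  ]
}}

```text
time: 2.35
ee_pos: [0.4682, -0.3182, 0.2504]
tcp_rot: [180.0, -0.0, 16.1]
wrist_force: [0.5, -0.7, -0.3]
opening: -0.0002
```

Emit:
{"api": "servo_tool", "payload": {
  "motion": [
    [[38, -11, 0, 0, 0, 0], [38, -11, 0, 0, 0, 0], [38, -11, 20, 0, 0, 0], [38, -11, 20, 0, 0, 0], [0, 0, 0, 0, 0, 0]]
  ]
}}

```text
time: 2.85
ee_pos: [0.603, -0.2318, 0.2057]
tcp_rot: [-179.8, 0.2, 16.3]
wrist_force: [-1.1, -0.1, 0.3]
opening: -0.0002
```

```bash
python3 st.py
```

```text
t 2.85 rail xy [  -6.7 -193.7] z 205.7 rot [-179.79    0.2    16.28] yaw goal 16.06 F rail -1.05 0.21 0.31 open -0.0002
```

Emit:
{"api": "servo_tool", "payload": {
  "motion": [
    [[1, 0, 35, 0, 0, 0], [1, 0, 40, 0, 0, 0], [1, 0, 40, 0, 0, 0], [1, 0, 30, 0, 0, 0], [0, 0, 0, 0, 0, 0]]
  ]
}}

```text
time: 3.35
ee_pos: [0.602, -0.2333, 0.0607]
tcp_rot: [-179.7, 0.3, 16.0]
wrist_force: [0.3, -0.5, -0.9]
opening: -0.0
```

```bash
python3 st.py; python3 - <<'E'
from h import *
from workcell import bot
for n in("side","wrist"):
    p=bot.camera(n);i=cv2.cvtColor(p["color"],cv2.COLOR_RGB2BGR)
    if n=="side": i=cv2.resize(i[100:280,240:440],None,fx=3,fy=3)
    cv2.imwrite(f"pics/{n}1.png",i)
E
```

```text
t 3.35 rail xy [  -8.1 -194.8] z 60.7 rot [-179.75    0.34   16.04] yaw goal 16.06 F rail 0.16 -0.52 -0.95 open -0.0
```

View pics/side1.png

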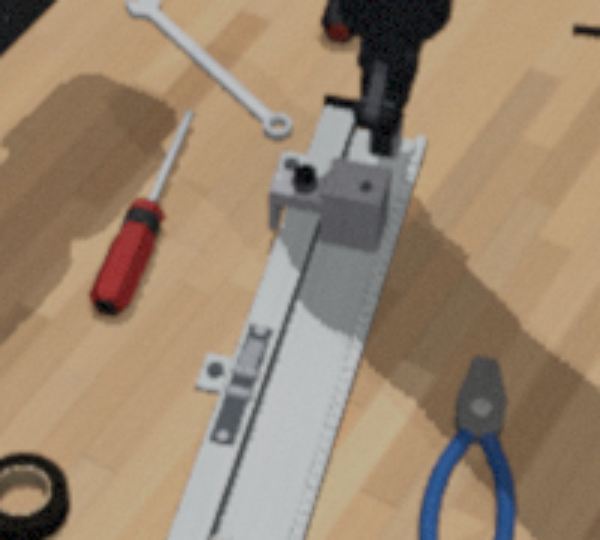

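View pics/wrist1.png

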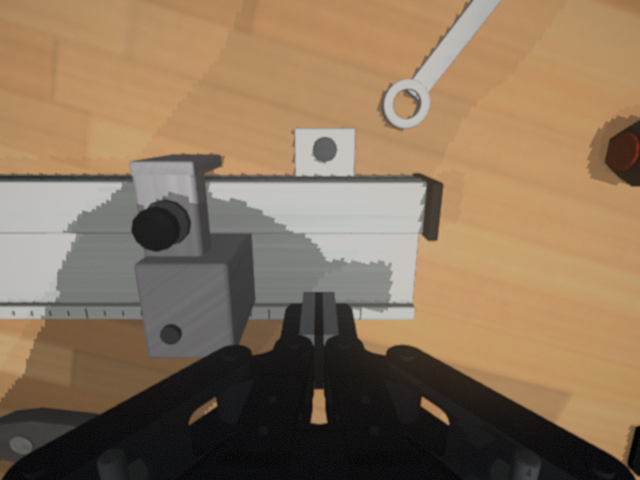

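Emit:
{"api": "servo_tool", "payload": {
  "motion": [
    [[8, 0, 5, 0, 0, 0], [0, -5, 0, 0, 0, 0], [0, -5, 0, 0, 0, 0], [0, -3, 0, 0, 0, 0], [0, 0, 0, 0, 0, 0]]
  ]
}}

```text
time: 3.95
ee_pos: [0.6088, -0.2186, 0.0608]
tcp_rot: [180.0, -0.0, 16.1]
wrist_force: [-0.7, -0.3, -0.4]
opening: -0.0002
```

```bash
python3 st.py
```

```text
t 3.95 rail xy [   2.5 -182.6] z 60.8 rot [ 1.7999e+02 -3.0000e-02  1.6100e+01] yaw goal 16.06 F rail -0.78 -0.07 -0.41 open -0.0002
```

Emit:
{"api": "servo_tool", "payload": {
  "motion": [
    [[-2, 0, 6, 0, 0, 0], [0, -3, 0, 0, 0, 0], [0, -3, 0, 0, 0, 0], [0, -3, 0, 0, 0, 0], [0, -3, 0, 0, 0, 0]]
  ]
}}

```text
time: 4.45
ee_pos: [0.6034, -0.2081, 0.0543]
tcp_rot: [180.0, 0.0, 16.1]
wrist_force: [0.0, -1.3, -1.6]
opening: 0.0001
```

```bash
python3 st.py
```

```text
t 4.45 rail xy [   0.2 -171. ] z 54.3 rot [1.7998e+02 1.0000e-02 1.6050e+01] yaw goal 16.06 F rail -0.31 -1.26 -1.61 open 0.0001
```

Emit:
{"api": "servo_tool", "payload": {
  "motion": [
    [[0, -5, 0, 0, 0, 0], [0, -5, 0, 0, 0, 0], [0, -5, 0, 0, 0, 0], [0, -5, 0, 0, 0, 0], [0, 0, 0, 0, 0, 0]]
  ]
}}

```text
time: 4.95
ee_pos: [0.5979, -0.1881, 0.0544]
tcp_rot: [-180.0, -0.0, 16.1]
wrist_force: [-0.9, -0.3, -0.2]
opening: 0.0001
```

```bash
python3 st.py; cat > look.py <<'E'
import sys
from h import *
from workcell import bot
tag=sys.argv[1]
for n in sys.argv[2:]:
    p=bot.camera(n);i=cv2.cvtColor(p["color"],cv2.COLOR_RGB2BGR)
    if n=="side": i=cv2.resize(i[120:360,260:400],None,fx=2.5,fy=2.5,interpolation=cv2.INTER_CUBIC)
    if n=="top": i=cv2.resize(i[120:340,190:490],None,fx=2.6,fy=2.6,interpolation=cv2.INTER_CUBIC)
    cv2.imwrite(f"pics/{n}{tag}.png",i)
E
python3 look.py 2 side
```

```text
t 4.95 rail xy [   0.4 -150.3] z 54.4 rot [-1.7997e+02 -1.0000e-02  1.6100e+01] yaw goal 16.06 F rail -0.91 -0.02 -0.18 open 0.0001
```

View pics/side2.png

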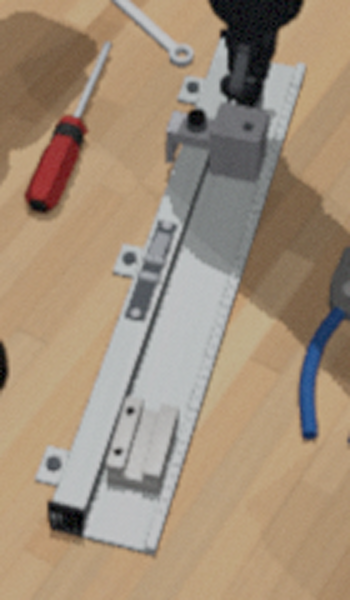

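```bash
cat > meas.py <<'E'
import sys
from h import *
from workcell import bot
r=np.load("rail.npy")
p=bot.camera("side")
i=cv2.cvtColor(p["color"],cv2.COLOR_RGB2BGR)
cv2.imwrite("pics/raw_%s.png"%sys.argv[1],i)
def top(u,v,z): return w2r(r,ray(p,((u+.5)/2.5-.5+260,(v+.5)/2.5-.5+120),z)).round(1)
for a in sys.argv[2:]:
    u,v,z=map(float,a.split(",")); print(a,top(u,v,z))
E
python3 meas.py a 196,117,.067 212,176,.01 254,183,.01 208,130,.062 266,110,.062 217,107,.062
```

```text
196,117,.067 [  34.6 -109. ]
212,176,.01 [ 17.  -99.9]
254,183,.01 [ -18.7 -101.7]
208,130,.062 [  22.6 -102.2]
266,110,.062 [ -17.8 -136.6]
217,107,.062 [  21.8 -129.2]
```

Emit:
{"api": "servo_tool", "payload": {
  "motion": [
    [[0, -8, 0, 0, 0, 0], [0, -12, 0, 0, 0, 0], [0, -12, 0, 0, 0, 0], [0, -12, 0, 0, 0, 0], [0, -12, 0, 0, 0, 0]]
  ]
}}

```text
time: 5.55
ee_pos: [0.5823, -0.134, 0.0544]
tcp_rot: [180.0, -0.0, 16.1]
wrist_force: [2.9, -1.2, 0.8]
opening: 0.0
```

Emit:
{"api": "servo_tool", "payload": {
  "motion": [
    [[0, -10, 0, 0, 0, 0], [0, -10, 0, 0, 0, 0], [0, -8, 0, 0, 0, 0], [0, -4, 0, 0, 0, 0], [0, 0, 0, 0, 0, 0]]
  ]
}}

```text
time: 6.05
ee_pos: [0.5732, -0.1038, 0.0541]
tcp_rot: [-180.0, 0.0, 16.1]
wrist_force: [0.3, 0.5, 0.4]
opening: 0.0
```

```bash
python3 st.py;python3 look.py 3 side
```

```text
t 6.05 rail xy [  0.  -62.4] z 54.1 rot [-1.7997e+02  4.0000e-02  1.6100e+01] yaw goal 16.06 F rail 0.44 0.37 0.37 open 0.0
```

View pics/side3.png

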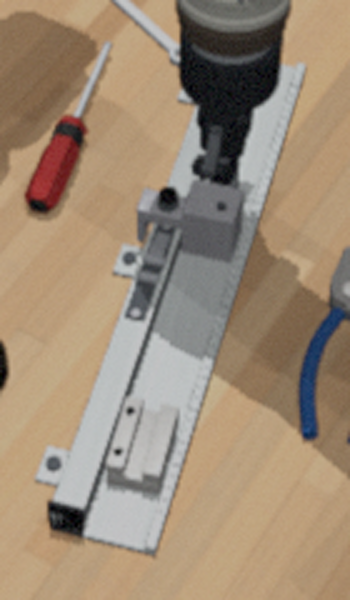

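Emit:
{"api": "servo_tool", "payload": {
  "motion": [
    [[0, -5, 0, 0, 0, 0], [0, -5, 0, 0, 0, 0], [0, -5, 0, 0, 0, 0], [0, -3, 0, 0, 0, 0], [0, 0, 0, 0, 0, 0]]
  ]
}}

```text
time: 6.6
ee_pos: [0.5684, -0.0867, 0.0542]
tcp_rot: [-180.0, 0.0, 16.1]
wrist_force: [-0.0, -0.5, 0.3]
opening: 0.0001
```

Emit:
{"api": "servo_tool", "payload": {
  "motion": [
    [[0, -4, 0, 0, 0, 0], [0, -4, 0, 0, 0, 0], [0, -2, 0, 0, 0, 0], [0, 0, 0, 0, 0, 0]]
  ]
}}

```text
time: 7.0
ee_pos: [0.5658, -0.0774, 0.0543]
tcp_rot: [180.0, 0.0, 16.1]
wrist_force: [0.8, -2.5, -0.6]
opening: -0.0001
```

```bash
python3 st.py;python3 look.py 4 side
```

```text
t 7.0 rail xy [  0.3 -35. ] z 54.3 rot [180.     0.    16.06] yaw goal 16.06 F rail 0.08 -2.64 -0.62 open -0.0001
```

View pics/side4.png

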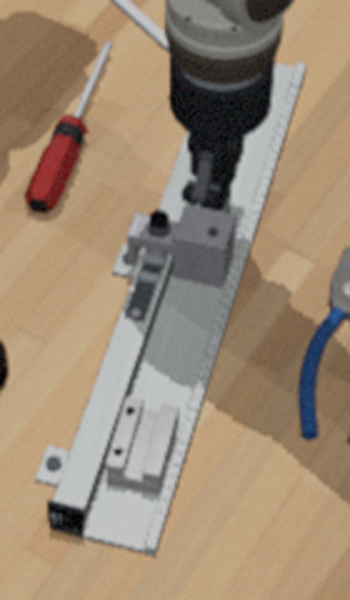

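Emit:
{"api": "servo_tool", "payload": {
  "motion": [
    [[0, -2, 0, 0, 0, 0], [0, -2, 0, 0, 0, 0], [0, -2, 0, 0, 0, 0], [0, 0, 0, 0, 0, 0]]
  ]
}}

```text
time: 7.45
ee_pos: [0.5642, -0.0717, 0.0543]
tcp_rot: [-180.0, 0.0, 16.1]
wrist_force: [-0.2, -1.9, -0.8]
opening: -0.0002
```

```bash
python3 st.py
```

```text
t 7.45 rail xy [  0.3 -29. ] z 54.3 rot [-180.      0.     16.06] yaw goal 16.06 F rail -0.71 -1.77 -0.8 open -0.0002
```

Emit:
{"api": "servo_tool", "payload": {
  "motion": [
    [[0, -2, 0, 0, 0, 0], [0, 0, 0, 0, 0, 0]]
  ]
}}

```text
time: 7.65
ee_pos: [0.5636, -0.0697, 0.0542]
tcp_rot: [-180.0, 0.0, 16.1]
wrist_force: [0.3, -2.2, -1.3]
opening: -0.0002
```

```bash
python3 st.py
```

```text
t 7.65 rail xy [  0.2 -27. ] z 54.2 rot [-179.99    0.     16.06] yaw goal 16.06 F rail -0.28 -2.23 -1.32 open -0.0002
```

Emit:
{"api": "servo_tool", "payload": {
  "motion": [
    [[0, -2, 0, 0, 0, 0], [0, 0, 0, 0, 0, 0]]
  ]
}}

```text
time: 7.85
ee_pos: [0.5631, -0.0678, 0.0542]
tcp_rot: [180.0, 0.0, 16.1]
wrist_force: [0.5, -3.1, -2.0]
opening: 0.0001
```

```bash
python3 st.py
```

```text
t 7.85 rail xy [  0.3 -25.1] z 54.2 rot [180.     0.    16.06] yaw goal 16.06 F rail -0.39 -3.14 -2.04 open 0.0001
```

Emit:
{"api": "servo_tool", "payload": {
  "motion": [
    [[0, -1.5, 0, 0, 0, 0], [0, 0, 0, 0, 0, 0]]
  ]
}}

```text
time: 8.05
ee_pos: [0.5626, -0.0663, 0.0542]
tcp_rot: [-180.0, 0.0, 16.1]
wrist_force: [0.7, -2.7, -2.3]
opening: 0.0001
```

Emit:
{"api": "servo_tool", "payload": {
  "motion": [
    [[0, -1.5, 0, 0, 0, 0], [0, 0, 0, 0, 0, 0]]
  ]
}}

```text
time: 8.25
ee_pos: [0.5622, -0.0645, 0.0544]
tcp_rot: [-179.9, -0.0, 16.1]
wrist_force: [0.1, 0.2, 0.0]
opening: 0.0003
```

```bash
python3 st.py;python3 look.py 5 side
```

```text
t 8.25 rail xy [  0.4 -21.6] z 54.4 rot [-1.7994e+02 -2.0000e-02  1.6080e+01] yaw goal 16.06 F rail 0.2 0.15 0.01 open 0.0003
```

View pics/side5.png

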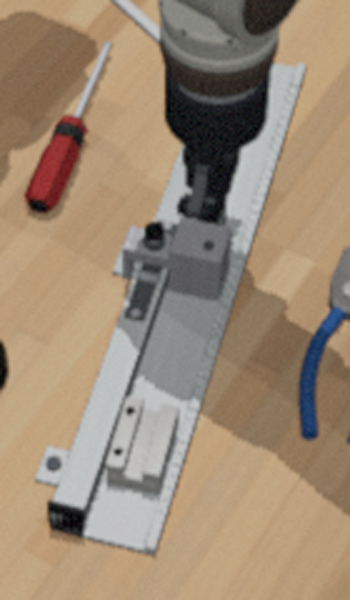

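```bash
python3 meas.py b 153,230,.067 219,297,.01 178,288,.01; python3 - <<'E'
import cv2
a=cv2.imread("pics/raw_b.png")[190:260,290:370];cv2.imwrite("pics/zb.png",cv2.resize(a,None,fx=8,fy=8,interpolation=cv2.INTER_CUBIC))
E
```

```text
153,230,.067 [36.3 15.5]
219,297,.01 [-19.7  22.1]
178,288,.01 [13.8 22.1]
```

View pics/zb.png

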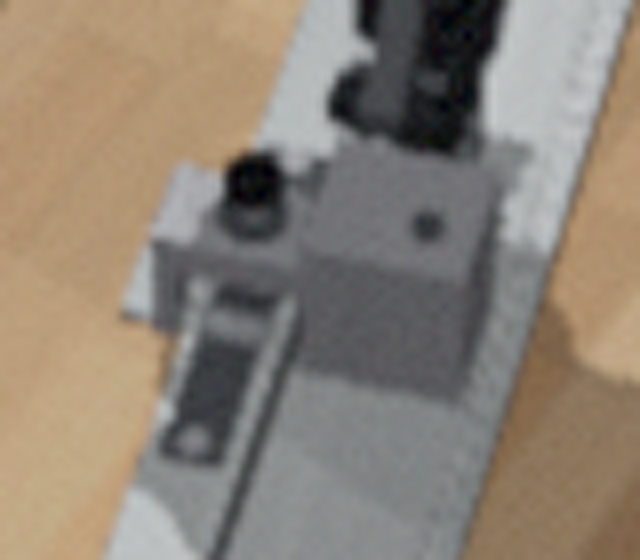

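Emit:
{"api": "servo_tool", "payload": {
  "motion": [
    [[0, -1.5, 0, 0, 0, 0], [0, 0, 0, 0, 0, 0]]
  ]
}}

```text
time: 8.55
ee_pos: [0.5619, -0.0632, 0.0544]
tcp_rot: [-180.0, -0.0, 16.1]
wrist_force: [-0.1, -0.0, 0.2]
opening: -0.0001
```

```bash
python3 st.py
```

```text
t 8.55 rail xy [  0.4 -20.3] z 54.4 rot [-1.7998e+02 -1.0000e-02  1.6080e+01] yaw goal 16.06 F rail -0.06 -0.01 0.19 open -0.0001
```

Emit:
{"api": "servo_tool", "payload": {
  "motion": [
    [[0, -1.5, 0, 0, 0, 0], [0, 0, 0, 0, 0, 0]]
  ]
}}

```text
time: 8.75
ee_pos: [0.5614, -0.0619, 0.0543]
tcp_rot: [-180.0, -0.0, 16.1]
wrist_force: [0.9, -0.2, -0.4]
opening: -0.0003
```

```bash
python3 st.py;python3 look.py 6 side;python3 meas.py c; python3 - <<'E'
import cv2
a=cv2.imread("pics/raw_c.png")[190:260,290:370];cv2.imwrite("pics/zc.png",cv2.resize(a,None,fx=8,fy=8,interpolation=cv2.INTER_CUBIC))
E
```

```text
t 8.75 rail xy [  0.3 -18.9] z 54.3 rot [-179.99   -0.     16.07] yaw goal 16.06 F rail 0.86 -0.42 -0.37 open -0.0003
```

View pics/zc.png

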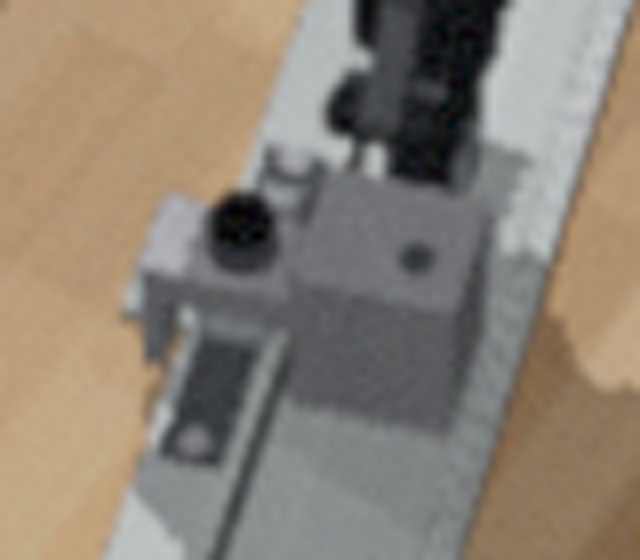

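```bash
python3 - <<'E'
from h import *
from workcell import bot
r=np.load("rail.npy")
p=bot.camera("side")
i=cv2.cvtColor(p["color"],cv2.COLOR_RGB2BGR)[190:260,290:370];cv2.imwrite("pics/zd.png",cv2.resize(i,None,fx=8,fy=8,interpolation=cv2.INTER_CUBIC))
f=lambda u,v,z:w2r(r,ray(p,((u+.5)/8-.5+290,(v+.5)/8-.5+190),z)).round(1)
for nm,a in [("b face",[(305,365,.01),(460,400,.01),(255,180,.068),(305,255,.062),(478,285,.062)]),("c face",[(297,400,.01),(448,432,.01),(240,222,.068),(298,287,.062),(470,315,.062)])]:
    print(nm,[f(*q) for q in a])
print("plate front bolt/edge",f(192,460,.029))
E
python3 st.py
```

```text
b face [array([19.8, 24.5]), array([-19.9,  24.8]), array([34.8, 16.9]), array([18.4, 31.2]), array([-23.5,  29.1])]
c face [array([18.8, 35.6]), array([-19.4,  35.1]), array([34.8, 30.3]), array([17.5, 41.1]), array([-23.9,  38.3])]
plate front bolt/edge [34.7 73.6]
t 8.9 rail xy [  0.3 -19.1] z 54.3 rot [-180.     -0.     16.06] yaw goal 16.06 F rail 0.9 0.03 -0.33 open -0.0003
```

View pics/zd.png

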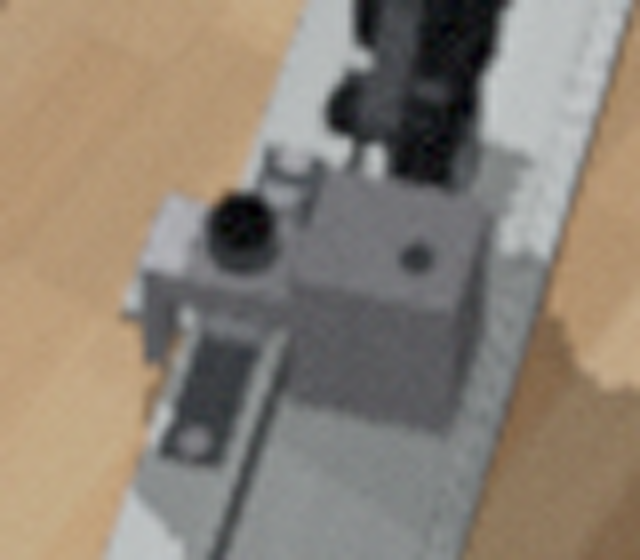

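Emit:
{"api": "servo_tool", "payload": {
  "motion": [
    [[0, 15, 0, 0, 0, 0], [0, 10, -15, 0, 0, 0], [0, 0, -40, 0, 0, 0], [0, 0, -40, 0, 0, 0], [0, 0, -5, 0, 0, 0]]
  ]
}}

```text
time: 9.4
ee_pos: [0.5704, -0.0874, 0.1597]
tcp_rot: [179.8, -0.4, 16.0]
wrist_force: [-0.0, 0.1, 0.8]
opening: -0.0002
```

Emit:
{"api": "servo_tool", "payload": {
  "motion": [
    [[0, -30, 0, 0, 0, 0], [0, -40, 0, 0, 0, 0], [0, -40, 0, 0, 0, 0], [0, -40, 0, 0, 0, 0], [0, -40, 0, 0, 0, 0]]
  ]
}}

```text
time: 9.9
ee_pos: [0.5155, 0.0972, 0.154]
tcp_rot: [180.0, -0.0, 16.0]
wrist_force: [0.6, -0.7, -0.4]
opening: -0.0002
```

Emit:
{"api": "servo_tool", "payload": {
  "motion": [
    [[0, -40, 0, 0, 0, 0], [0, -30, 0, 0, 0, 0], [0, -22, 0, 0, 0, 0], [0, 0, 0, 0, 0, 0], [0, 0, 0, 0, 0, 0]]
  ]
}}

```text
time: 10.4
ee_pos: [0.4969, 0.1631, 0.1543]
tcp_rot: [-179.1, 0.0, 17.8]
wrist_force: [-0.0, 0.2, 0.6]
opening: 0.0002
```

```bash
python3 st.py;python3 look.py 7 top wrist
```

```text
t 10.4 rail xy [  0.5 215.2] z 154.3 rot [-1.791e+02  2.000e-02  1.780e+01] yaw goal 16.06 F rail 0.03 0.17 0.58 open 0.0002
```

View pics/top7.png

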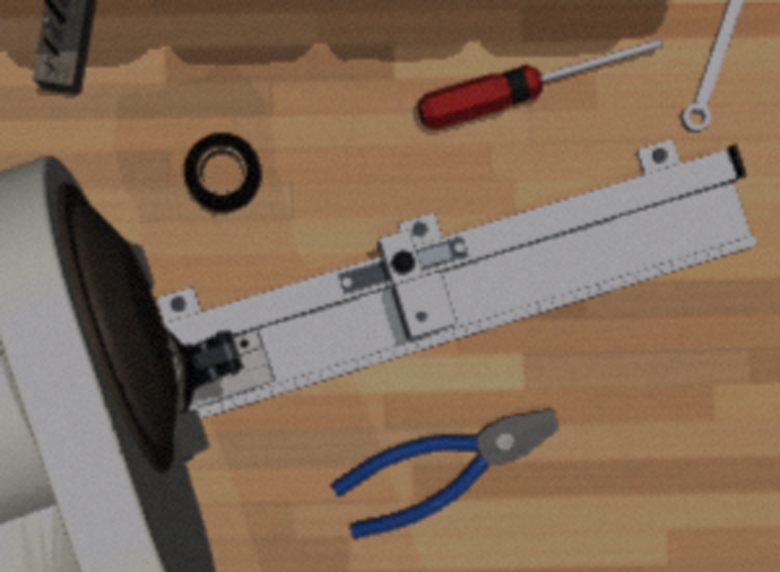

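View pics/wrist7.png

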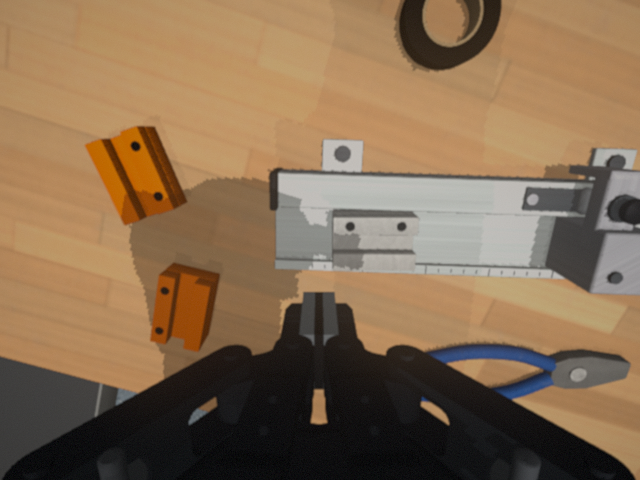

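```bash
python3 st.py
```

```text
t 10.5 rail xy [  0.5 215. ] z 154.3 rot [-1.791e+02  1.000e-02  1.776e+01] yaw goal 16.06 F rail 0.38 -0.0 0.27 open 0.0001
```

```bash
python3 -c "
from workcell import bot
print(bot.get_obs()['q'].round(2))"
```

```text
[ 17.69   0.44  -5.25  84.33   0.9  179.93]
```

Emit:
{"api": "servo_tool", "payload": {
  "motion": [
    [[0, 0, 0, 0, 0, -0.15], [0, 0, 0, 0, 0, -0.15], [0, 0, 0, 0, 0, -0.15], [0, 0, 0, 0, 0, -0.15], [0, 0, 0, 0, 0, -0.15]]
  ]
}}

```text
time: 11.0
ee_pos: [0.4969, 0.163, 0.1544]
tcp_rot: [-179.3, -0.6, 61.1]
wrist_force: [0.2, 0.5, -0.6]
opening: -0.0003
```

Emit:
{"api": "servo_tool", "payload": {
  "motion": [
    [[0, 0, 0, 0, 0, -0.15], [0, 0, 0, 0, 0, -0.15], [0, 0, 0, 0, 0, -0.15], [0, 0, 0, 0, 0, -0.15], [0, 0, 0, 0, 0, -0.15]]
  ]
}}

```text
time: 11.5
ee_pos: [0.4969, 0.163, 0.1544]
tcp_rot: [-179.9, -0.9, 104.1]
wrist_force: [-0.2, -0.4, -0.8]
opening: -0.0
```

Emit:
{"api": "servo_tool", "payload": {
  "motion": [
    [[0, 0, 0, 0, 0, -0.15], [0, 0, 0, 0, 0, -0.15], [0, 0, 0, 0, 0, -0.15], [0, 0, 0, 0, 0, -0.15], [0, 0, 0, 0, 0, -0.15]]
  ]
}}

```text
time: 12.0
ee_pos: [0.4969, 0.163, 0.1545]
tcp_rot: [179.4, -0.7, 147.0]
wrist_force: [-0.2, -0.8, -0.1]
opening: -0.0002
```

Emit:
{"api": "servo_tool", "payload": {
  "motion": [
    [[0, 0, 0, 0, 0, -0.15], [0, 0, 0, 0, 0, -0.15], [0, 0, 0, 0, 0, -0.15], [0, 0, 0, 0, 0, -0.15], [0, 0, 0, 0, 0, -0.11]]
  ]
}}

```text
time: 12.5
ee_pos: [0.4969, 0.163, 0.1544]
tcp_rot: [179.1, -0.2, -172.3]
wrist_force: [-0.6, 0.2, 0.4]
opening: -0.0003
```

```bash
python3 st.py; python3 -c "
from workcell import bot
print(bot.get_obs()['q'].round(2))"
```

```text
t 12.5 rail xy [  0.5 215.1] z 154.4 rot [ 1.7911e+02 -1.6000e-01 -1.7230e+02] yaw goal 16.06 F rail -0.52 0.31 0.41 open -0.0003
[17.7   0.43 -5.25 84.33  0.91 10.  ]
```

Emit:
{"api": "servo_tool", "payload": {
  "motion": [
    [[0, 0, 0, 0.0155, 0, 0], [0, 0, 0, 0, 0, -0.146], [0, 13, 0, 0, 0, 0], [0, 12, 0, 0, 0, 0], [0, 0, 0, 0, 0, 0]]
  ]
}}

```text
time: 13.0
ee_pos: [0.4893, 0.1895, 0.1545]
tcp_rot: [180.0, -0.2, -164.3]
wrist_force: [0.5, -0.0, -0.2]
opening: 0.0
```

```bash
python3 st.py
```

```text
t 13.0 rail xy [  0.5 242.7] z 154.5 rot [ 1.7995e+02 -1.7000e-01 -1.6434e+02] yaw goal 16.06 F rail 0.46 -0.16 -0.17 open 0.0
```

Emit:
{"api": "servo_tool", "payload": {
  "motion": [
    [[0, 0, 30, 0, 0, -0.007], [0, 0, 35, 0, 0, 0], [0, 0, 30, 0, 0, 0], [0, 0, 15, 0, 0, 0], [0, 0, 0, 0, 0, 0]]
  ]
}}

```text
time: 13.5
ee_pos: [0.4881, 0.1877, 0.0426]
tcp_rot: [180.0, -0.4, -163.8]
wrist_force: [-0.3, 0.2, 0.1]
opening: -0.0
```

```bash
python3 st.py; python3 look.py 8 side wrist
```

```text
t 13.5 rail xy [ -1.  241.2] z 42.6 rot [ 179.98   -0.37 -163.85] yaw goal 16.06 F rail -0.22 0.3 0.05 open -0.0
```

View pics/side8.png

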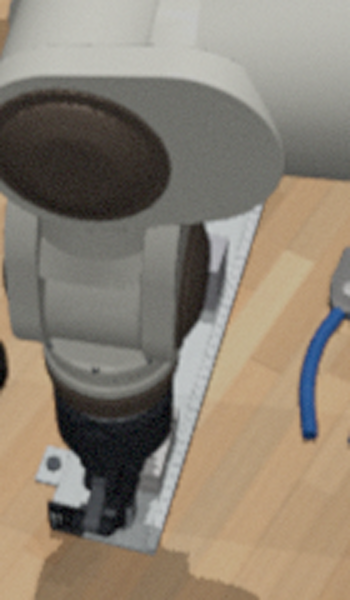

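View pics/wrist8.png

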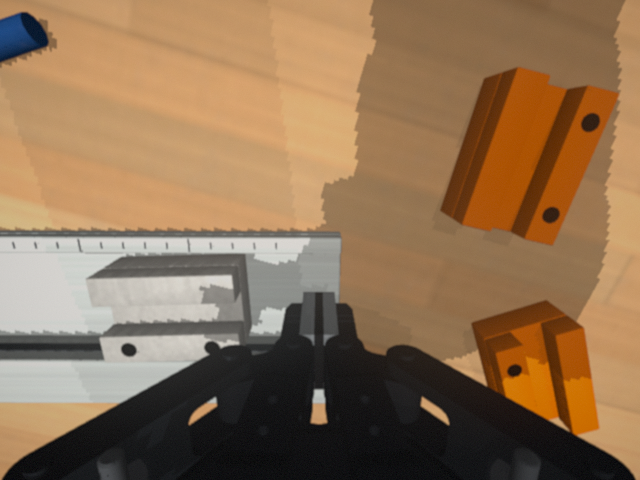

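Emit:
{"api": "servo_tool", "payload": {
  "motion": [
    [[0, 0, 8, 0, 0, 0], [0, -5, 0, 0, 0, 0], [0, -6, 0, 0, 0, 0], [0, -6, 0, 0, 0, 0], [0, -4, 0, 0, 0, 0]]
  ]
}}

```text
time: 14.1
ee_pos: [0.4956, 0.1672, 0.0368]
tcp_rot: [180.0, -0.1, -163.8]
wrist_force: [0.6, -0.2, 0.4]
opening: 0.0001
```

```bash
python3 st.py
```

```text
t 14.1 rail xy [  0.4 219.5] z 36.8 rot [ 1.7995e+02 -1.4000e-01 -1.6380e+02] yaw goal 16.06 F rail 0.57 -0.32 0.41 open 0.0001
```

Emit:
{"api": "servo_tool", "payload": {
  "motion": [
    [[0, -5, 0, 0, 0, 0], [0, -5, 0, 0, 0, 0], [0, -5, 0, 0, 0, 0], [0, -5, 0, 0, 0, 0], [0, -5, 0, 0, 0, 0]]
  ]
}}

```text
time: 14.6
ee_pos: [0.5024, 0.1436, 0.0366]
tcp_rot: [179.9, -0.2, -163.8]
wrist_force: [-1.1, 3.1, 1.8]
opening: -0.0
```

```bash
python3 st.py; python3 look.py 9 wrist
```

```text
t 14.6 rail xy [  0.4 195. ] z 36.6 rot [ 1.7994e+02 -1.5000e-01 -1.6376e+02] yaw goal 16.06 F rail -0.24 3.31 1.78 open -0.0
```

View pics/wrist9.png

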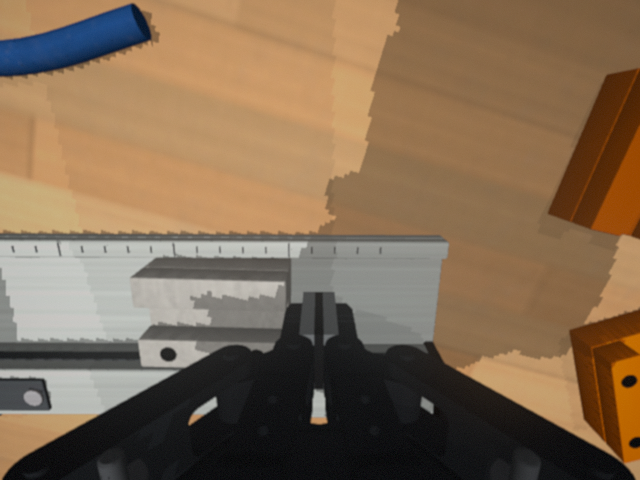

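Emit:
{"api": "servo_tool", "payload": {
  "motion": [
    [[0, -6, 0, 0, 0, 0], [0, -6, 0, 0, 0, 0], [0, -6, 0, 0, 0, 0], [0, -6, 0, 0, 0, 0], [0, -6, 0, 0, 0, 0]]
  ]
}}

```text
time: 15.15
ee_pos: [0.5107, 0.1145, 0.0364]
tcp_rot: [180.0, -0.2, -163.8]
wrist_force: [0.8, 2.1, 1.6]
opening: -0.0004
```

```bash
python3 st.py
```

```text
t 15.15 rail xy [  0.4 164.7] z 36.4 rot [ 1.7996e+02 -1.7000e-01 -1.6378e+02] yaw goal 16.06 F rail 1.4 1.82 1.61 open -0.0004
```

Emit:
{"api": "servo_tool", "payload": {
  "motion": [
    [[0, -6, 0, 0, 0, 0], [0, -6, 0, 0, 0, 0], [0, -6, 0, 0, 0, 0], [0, -6, 0, 0, 0, 0], [0, -6, 0, 0, 0, 0]]
  ]
}}

```text
time: 15.65
ee_pos: [0.5191, 0.0858, 0.0364]
tcp_rot: [180.0, -0.2, -163.8]
wrist_force: [-0.2, 2.3, 1.6]
opening: 0.0001
```

```bash
python3 st.py
```

```text
t 15.65 rail xy [  0.5 134.7] z 36.4 rot [ 1.7996e+02 -1.7000e-01 -1.6377e+02] yaw goal 16.06 F rail 0.44 2.28 1.56 open 0.0001
```

Emit:
{"api": "servo_tool", "payload": {
  "motion": [
    [[0, -5, 0, 0, 0, 0], [0, -4, 0, 0, 0, 0], [0, -3, 0, 0, 0, 0], [0, 0, 0, 0, 0, 0]]
  ]
}}

```text
time: 16.05
ee_pos: [0.5224, 0.0743, 0.0363]
tcp_rot: [180.0, -0.2, -163.8]
wrist_force: [-0.2, 1.7, -0.3]
opening: -0.0001
```

```bash
python3 st.py; python3 look.py 10 wrist top
```

```text
t 16.05 rail xy [  0.5 122.8] z 36.3 rot [ 179.97   -0.18 -163.79] yaw goal 16.06 F rail 0.31 1.64 -0.3 open -0.0001
```

View pics/wrist10.png

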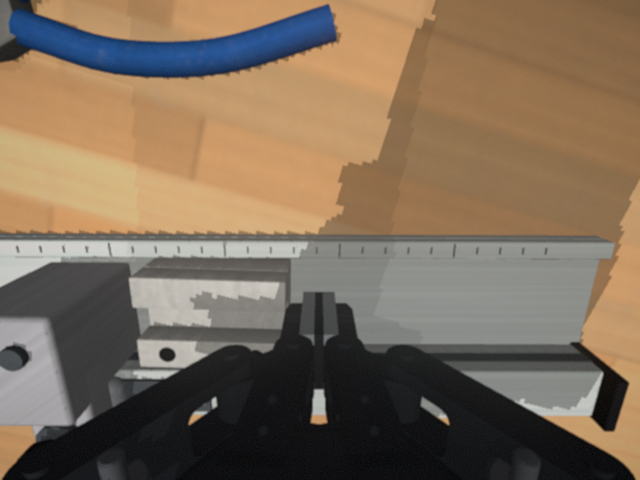

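View pics/top10.png

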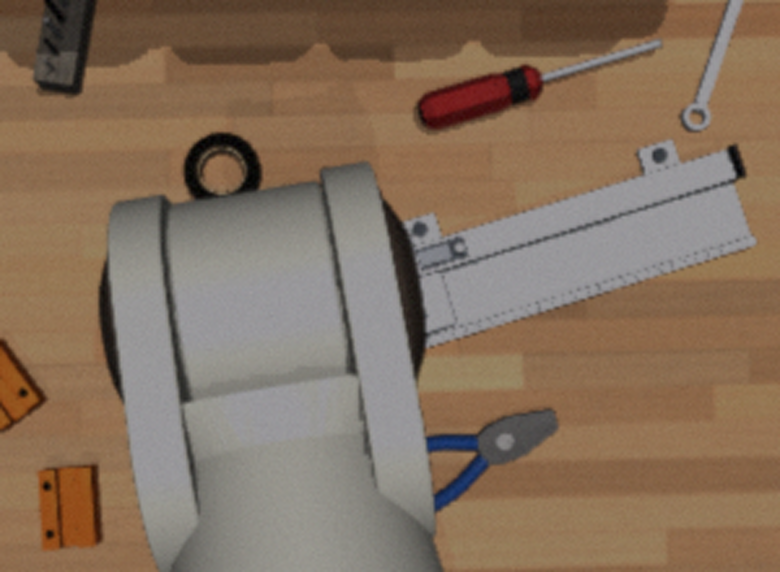

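Emit:
{"api": "servo_tool", "payload": {
  "motion": [
    [[0, -2, 0, 0, 0, 0], [0, -2, 0, 0, 0, 0], [0, -2, 0, 0, 0, 0], [0, -1, 0, 0, 0, 0], [0, 0, 0, 0, 0, 0]]
  ]
}}

```text
time: 16.65
ee_pos: [0.5243, 0.0678, 0.0363]
tcp_rot: [180.0, -0.2, -163.8]
wrist_force: [-0.1, 0.1, -0.5]
opening: 0.0
```

```bash
python3 st.py; python3 look.py 11 wrist
```

```text
t 16.65 rail xy [  0.5 116. ] z 36.3 rot [ 179.96   -0.18 -163.78] yaw goal 16.06 F rail -0.07 0.17 -0.53 open 0.0
```

View pics/wrist11.png

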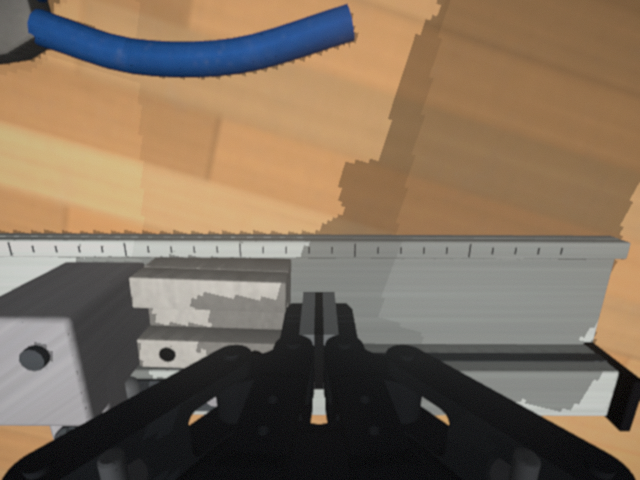

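Emit:
{"api": "servo_tool", "payload": {
  "motion": [
    [[0, -1, 0, 0, 0, 0], [0, -1, 0, 0, 0, 0], [0, -1, 0, 0, 0, 0]]
  ]
}}

```text
time: 17.0
ee_pos: [0.5251, 0.0651, 0.0364]
tcp_rot: [180.0, -0.2, -163.8]
wrist_force: [-0.4, 0.7, -0.3]
opening: 0.0001
```

```bash
python3 st.py
```

```text
t 17.0 rail xy [  0.6 113.2] z 36.4 rot [ 1.7995e+02 -1.7000e-01 -1.6376e+02] yaw goal 16.06 F rail -0.18 0.82 -0.33 open 0.0001
```

Emit:
{"api": "servo_tool", "payload": {
  "motion": [
    [[0, -1, 0, 0, 0, 0], [0, 0, 0, 0, 0, 0]]
  ]
}}

```text
time: 17.2
ee_pos: [0.5254, 0.0642, 0.0364]
tcp_rot: [179.9, -0.2, -163.8]
wrist_force: [-1.0, 1.8, 0.4]
opening: 0.0001
```

```bash
python3 st.py; python3 look.py 12 wrist
```

```text
t 17.2 rail xy [  0.5 112.2] z 36.4 rot [ 1.7995e+02 -1.7000e-01 -1.6377e+02] yaw goal 16.06 F rail -0.42 2.0 0.43 open 0.0001
```

View pics/wrist12.png

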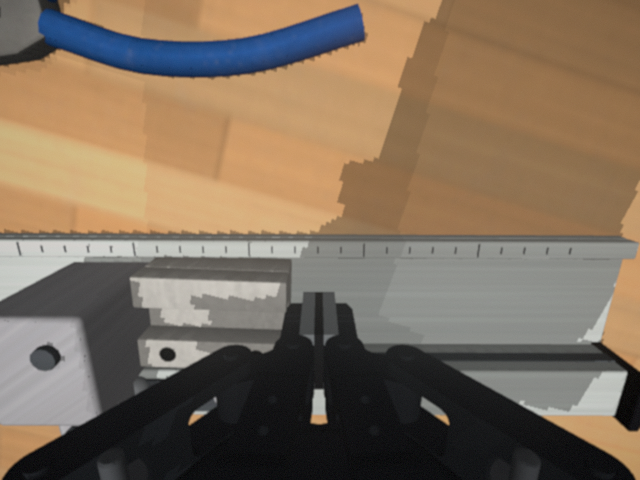

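Emit:
{"api": "servo_tool", "payload": {
  "motion": [
    [[0, -1, 0, 0, 0, 0], [0, 0, 0, 0, 0, 0]]
  ]
}}

```text
time: 17.45
ee_pos: [0.5257, 0.0632, 0.0364]
tcp_rot: [180.0, -0.2, -163.8]
wrist_force: [-0.7, 2.5, 0.1]
opening: 0.0003
```

```bash
python3 st.py
```

```text
t 17.45 rail xy [  0.6 111.2] z 36.4 rot [ 1.7995e+02 -1.7000e-01 -1.6377e+02] yaw goal 16.06 F rail 0.0 2.65 0.05 open 0.0003
```

Emit:
{"api": "servo_tool", "payload": {
  "motion": [
    [[0, -1, 0, 0, 0, 0], [0, 0, 0, 0, 0, 0]]
  ]
}}

```text
time: 17.65
ee_pos: [0.526, 0.0622, 0.0364]
tcp_rot: [180.0, -0.2, -163.8]
wrist_force: [-0.2, 0.8, 0.2]
opening: 0.0003
```

```bash
python3 st.py; python3 look.py 13 wrist; python3 - <<'E'
import cv2
o=[]
for k in (11,12,13):
    a=cv2.imread(f"pics/wrist{k}.png")[225:430,0:310];o.append(a)
cv2.imwrite("pics/cmp.png",cv2.resize(cv2.vconcat(o),None,fx=.97,fy=.97))
a=cv2.imread("pics/wrist13.png")[235:400,60:310];cv2.imwrite("pics/w13z.png",cv2.resize(a,None,fx=3,fy=3,interpolation=cv2.INTER_CUBIC))
E
```

```text
t 17.65 rail xy [  0.6 110.1] z 36.4 rot [ 1.7996e+02 -1.7000e-01 -1.6377e+02] yaw goal 16.06 F rail 0.06 0.82 0.17 open 0.0003
```

View pics/w13z.png

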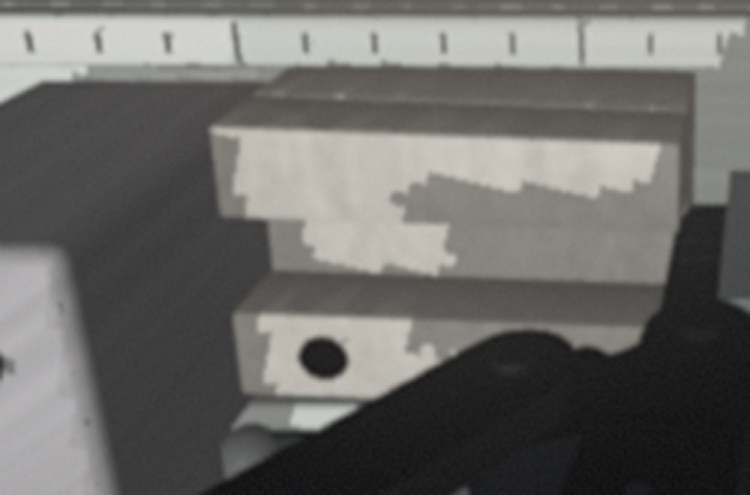

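```bash
cat > ov.py <<'E'
import sys
from h import *
from workcell import bot
r=np.load("rail.npy");p=bot.camera("wrist")
F=float(sys.argv[2]); 
off=np.array([60,235]);sc=3
img=cv2.resize(cv2.cvtColor(p["color"],cv2.COLOR_RGB2BGR)[235:430,60:310],None,fx=3,fy=3,interpolation=cv2.INTER_CUBIC)
lines(p,img,r,sc,off,[((-21,F,62),(21,F,62)),((-21,F,62),(-21,F,10))])
for fy in map(float,sys.argv[3:]):
    lines(p,img,r,sc,off,[((-20,fy,34),(20,fy,34)),((-20,fy,34),(-20,fy+60,34)),((-20,fy+60,34),(-20,fy+60,6)),((-20,fy+60,34),(20,fy+60,34))],(0,200,0))
lines(p,img,r,sc,off,[((-23,0,12),(-23,150,12))],(255,0,0))
cv2.imwrite(f"pics/ov{sys.argv[1]}.png",img)
E
python3 ov.py 1 35.7 35.7
```

```text
(no output)
```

View pics/ov1.png

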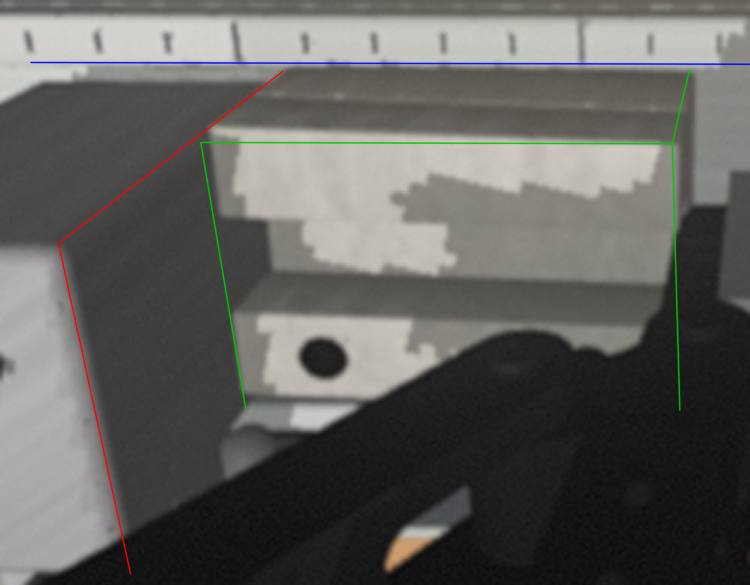

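Emit:
{"api": "servo_tool", "payload": {
  "motion": [
    [[0, -0.7, 0, 0, 0, 0], [0, 0, 0, 0, 0, 0]]
  ]
}}

```text
time: 17.95
ee_pos: [0.5262, 0.0615, 0.0364]
tcp_rot: [180.0, -0.2, -163.8]
wrist_force: [-0.6, 1.8, -0.6]
opening: 0.0002
```

```bash
python3 st.py
```

```text
t 17.95 rail xy [  0.6 109.5] z 36.4 rot [ 1.7996e+02 -1.7000e-01 -1.6377e+02] yaw goal 16.06 F rail -0.12 1.89 -0.55 open 0.0002
```

Emit:
{"api": "servo_tool", "payload": {
  "motion": [
    [[0, -0.7, 0, 0, 0, 0], [0, 0, 0, 0, 0, 0]]
  ]
}}

```text
time: 18.15
ee_pos: [0.5263, 0.061, 0.0364]
tcp_rot: [179.9, -0.2, -163.8]
wrist_force: [-1.4, 3.1, 0.4]
opening: -0.0001
```

```bash
python3 st.py; python3 ov.py 2 35.7 35.7
```

```text
t 18.15 rail xy [  0.6 108.9] z 36.4 rot [ 1.7994e+02 -1.7000e-01 -1.6377e+02] yaw goal 16.06 F rail -0.51 3.4 0.36 open -0.0001
```

View pics/ov2.png

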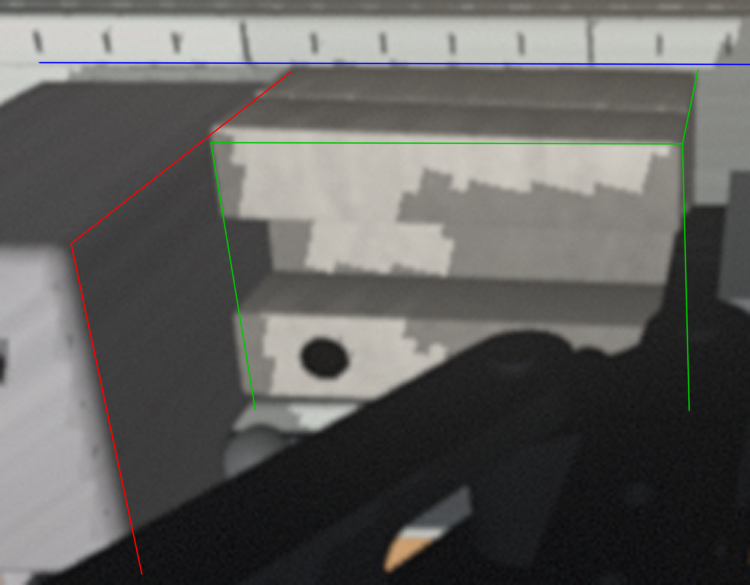

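```bash
python3 - <<'E'
from h import *
from workcell import bot
p=bot.camera("wrist");cv2.imwrite("pics/wrist14.png",p["color"][:,:,::-1])
I=[cv2.cvtColor(cv2.imread(f"pics/wrist{k}.png"),cv2.COLOR_BGR2GRAY) for k in(11,12,13,14)]
for nm,(a,b,c,d) in {"hole":(335,380,10,75),"ruler":(238,262,330,560),"blk":(340,365,150,180)}.items():
    T=I[2][a:b,c:d]
    for k,J in enumerate(I):
        m=cv2.matchTemplate(J[a-3:b+3,max(0,c-40):d+40],T,cv2.TM_CCOEFF_NORMED);_,s,_,l=cv2.minMaxLoc(m)
        x=l[0];y=m[l[1]];sub=0
        if 0<x<len(y)-1: sub=(y[x-1]-y[x+1])/2/(y[x-1]-2*y[x]+y[x+1])
        print(nm,k+11,round(s,3),round(x+sub+max(0,c-40)-c,2))
E
```

```text
hole 11 0.982 -10
hole 12 0.992 -0.19
hole 13 1.0 0.0
hole 14 0.99 0.59
ruler 11 0.969 -13.52
ruler 12 0.987 -4.76
ruler 13 1.0 0.0
ruler 14 0.991 2.91
blk 11 0.988 -0.56
blk 12 0.997 -0.16
blk 13 1.0 0.01
blk 14 0.987 0.43
```

The image shift shows the block and the stop now moving together under 3 N, so they butt inside the notch play. I'll withdraw and check.

Emit:
{"api": "servo_tool", "payload": {
  "motion": [
    [[0, 3, 0, 0, 0, 0], [0, 12, 0, 0, 0, 0], [0, 10, 0, 0, 0, 0], [0, 5, -30, 0, 0, 0], [0, 0, -45, 0, 0, 0]]
  ]
}}

```text
time: 18.75
ee_pos: [0.5161, 0.0908, 0.1098]
tcp_rot: [179.9, -0.5, -163.7]
wrist_force: [1.1, -0.0, 0.4]
opening: -0.0003
```

Emit:
{"api": "servo_tool", "payload": {
  "motion": [
    [[0, 0, -45, 0, 0, 0], [0, 10, -30, 0, 0, 0], [0, 40, 0, 0, 0, 0], [0, 40, 0, 0, 0, 0], [0, 40, 0, 0, 0, 0]]
  ]
}}

```text
time: 19.25
ee_pos: [0.4813, 0.2164, 0.1869]
tcp_rot: [180.0, -0.1, -163.8]
wrist_force: [-0.0, 0.1, -0.7]
opening: 0.0001
```

Emit:
{"api": "servo_tool", "payload": {
  "motion": [
    [[40, 0, 0, 0, 0, 0], [40, 0, 0, 0, 0, 0], [40, 0, 0, 0, 0, 0], [40, 0, 0, 0, 0, 0], [0, 0, 0, 0, 0, 0]]
  ]
}}

```text
time: 19.75
ee_pos: [0.3251, 0.1693, 0.1878]
tcp_rot: [179.9, -0.1, -163.7]
wrist_force: [1.8, -0.1, 0.6]
opening: -0.0003
```

```bash
python3 st.py; python3 look.py 15 side top; python3 meas.py e;  python3 - <<'E'
import cv2
a=cv2.imread("pics/raw_e.png")[190:290,280:370];cv2.imwrite("pics/ze.png",cv2.resize(a,None,fx=6,fy=6,interpolation=cv2.INTER_CUBIC))
E
```

```text
t 19.75 rail xy [-162.8  268.7] z 187.8 rot [ 1.7994e+02 -1.0000e-01 -1.6369e+02] yaw goal 16.06 F rail 1.67 -0.63 0.65 open -0.0003
```

View pics/ze.png

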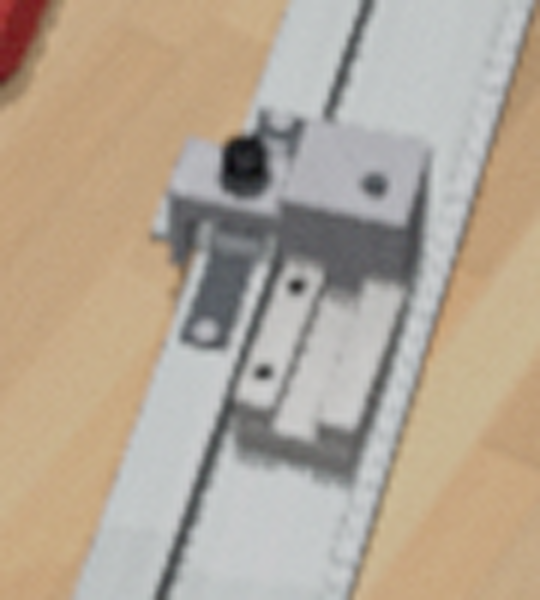

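View pics/top15.png

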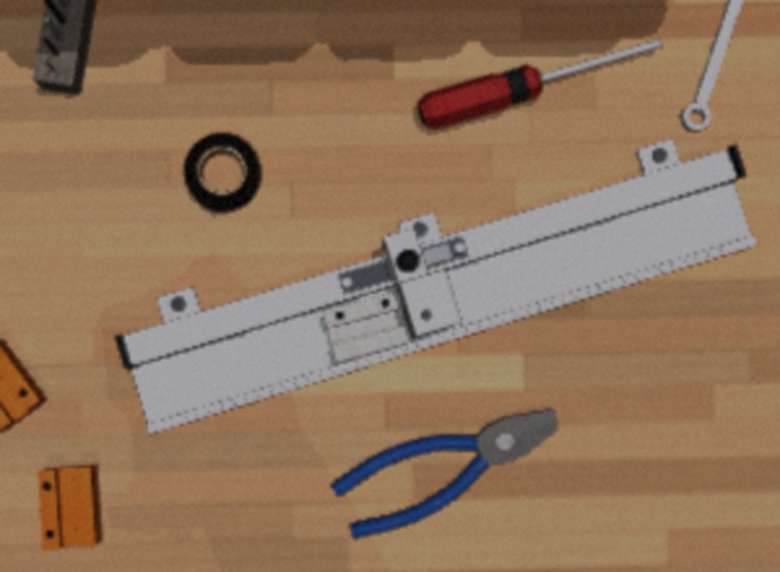

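```bash
python3 - <<'E'
from h import *
from workcell import bot
r=np.load("rail.npy")
ps=bot.camera("side");pt=bot.camera("top")
cv2.imwrite("pics/raw_f.png",ps["color"][:,:,::-1])
g=lambda i:cv2.GaussianBlur(cv2.cvtColor(i,cv2.COLOR_BGR2GRAY),(3,3),0)
c=g(cv2.imread("pics/raw_c.png"));
def match(A,B,box):
    a,b,x0,x1=box;A=cv2.resize(A,None,fx=8,fy=8,interpolation=cv2.INTER_CUBIC);B=cv2.resize(B,None,fx=8,fy=8,interpolation=cv2.INTER_CUBIC)
    T=A[a*8:b*8,x0*8:x1*8];m=cv2.matchTemplate(B[a*8-64:b*8+64,x0*8-64:x1*8+64],T,cv2.TM_CCOEFF_NORMED);_,s,_,l=cv2.minMaxLoc(m);return (l[0]-64)/8,(l[1]-64)/8,round(s,3)
for nm in "ef":
    B=g(cv2.imread(f"pics/raw_{nm}.png"))
    k=match(c,B,(212,226,314,326));h=match(c,B,(216,228,336,348));print("side c->",nm,"knob",k,"hole",h)
    for (u,v),d,z in [((320,219),k,.068),((342,222),h,.062)]:
        print("  mm",(w2r(r,ray(ps,(u+d[0],v+d[1]),z))-w2r(r,ray(ps,(u,v),z))).round(1))
# top7 crops
A=g(cv2.imread("pics/top7.png"));B=g(cv2.imread("pics/top15.png"))
for nm,(a,b,x0,x1),z in [("knob",(245,280,385,420),.068),("hole",(300,330,405,440),.062)]:
    T=A[a:b,x0:x1];m=cv2.matchTemplate(B[a-20:b+20,x0-20:x1+20],T,cv2.TM_CCOEFF_NORMED);_,s,_,l=cv2.minMaxLoc(m)
    d=(l[0]-20)/2.6,(l[1]-20)/2.6;u,v=(x0+x1)/5.2+190,(a+b)/5.2+120
    print("top",nm,d,round(s,3),(w2r(r,ray(pt,(u+d[0],v+d[1]),z))-w2r(r,ray(pt,(u,v),z))).round(1))
# top abs: knob initial vs final, plate ends
T=lambda u,v:((u+.5)/2.6-.5+190,(v+.5)/2.6-.5+120)
print("knob final",w2r(r,ray(pt,T(407,260),.066)),"plate",w2r(r,ray(pt,T(341,282),.029)),w2r(r,ray(pt,T(466,247),.029)))
E
```

```text
side c-> e knob (0.5, -1.75, 0.936) hole (0.375, -1.75, 0.965)
  mm [ 0.2 -4.4]
  mm [ 0.4 -4.3]
side c-> f knob (0.5, -1.75, 0.938) hole (0.375, -1.75, 0.965)
  mm [ 0.2 -4.4]
  mm [ 0.4 -4.3]
top knob (1.923076923076923, -0.7692307692307692) 0.984 [ 0.3 -4. ]
top hole (1.923076923076923, -0.3846153846153846) 0.984 [-0.4 -3.7]
knob final [35.08421684 23.82369472] plate [36.94140142 73.72390232] [ 34.03643685 -26.34386674]
```

```bash
python3 -c "
from workcell import bot
print(bot.job_done())"
```

```text
the job is handed in; nothing more can be done
None
```

The stop is in its notch with the steel block pushed up against it. I handed the job in at about 20 s on the robot's clock, with the arm clear of everything.

- **Stop:** I pushed it up the ramp at about 2–3 N. The force fell to 0, the stop snapped ahead by itself, and I stopped pushing there. The side view then put the plunger about 0.2 mm from the notch middle.
- **Block:** I pushed the steel block in the channel, not the orange look-alikes, until it moved together with the stop. The highest force I read was about 3.4 N, far below the 12 N needed to leave the notch. The block looked flat in its channel and the tools had not moved in the top view.

**Where the checks disagreed:**
- **Stop moved back:** I noticed contact late, so the block carried the stop back about 4 mm. That is the whole play, so the stop probably rests near the -y side of the notch.
- **Plunger position:** the final estimates differ. The top view gives about 0 mm from the notch middle, the arm position about -1 mm, and the side view's shift from its reading after the click about -4 mm.
- **Why I still count it as in the notch:** the low force is the main reason.
- **Contact between block and stop:** I judged this from their joint motion and the side view. I could not see the contact line itself.

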